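# Stow two hand-printing blocks behind the gravity catches of a sprung carrying rack

### The arm

A 7-joint arm with a two-finger parallel gripper is mounted at the origin on a cart in front of the work surface, level with it; the furniture and walls round the work are solid. World frame = base frame: x ahead of the robot, y to its left, z up, the work surface at z = 0. Lengths are in mm, angles in rad, forces in N, time in s.
With the tool pointing down it reaches from about 400 to 875 mm from the base axis. Payload 4.4 kg.
Tool frame: the origin (TCP) lies midway between the tips of the shut fingers; the grasp point (between the pads) lies grasp_offset behind it (grasp_offset is the distance from the TCP to the grasp point, in mm); z points along the fingers, y is the line along which they close (so a half turn about z gives the same grasp; the last joint's range is limited). The gripper opens to 85 mm and grips with 20 to 120 N. Pads are 22 mm wide; open, the fingers measure 114 mm over their backs; the gripper's body (76 mm by 85 mm) begins 54 mm behind the grasp point. The pads swing forward as they close: fully open they stand 13 mm farther back than shut.
Start: joints at [1.123, 0.628, 0.038, 1.517, -0.027, 0.996, -0.02], TCP at [242.213, -603.201, 231.313] pointing down, gripper open.
Joint ranges: [-3.06, 3.06], [-0.37, 2.12], [-1.25, 1.32], [0.18, 2.47], [-1.1, 4.24], [0.23, 1.98], [-2.94, 2.94]. Speed limits (rad/s): [2.57, 2.57, 3.14, 3.14, 3.14, 3.14, 3.14].

### API

Orientations are given as [roll, pitch, yaw] about the fixed x, y, z axes, in that order (R = Rz(yaw) Ry(pitch) Rx(roll)).
In Python, from cell import * gives the robot as it stands. The module is installed in compiled form; this text tells all that it offers.
- The arm moves only by the shell command python3 -m jog 'ROWS'. ROWS is a JSON object of lists of equal length, an entry for each row: "angular": the turn, a rotation vector about the tool's x, y, z in degrees, a list of three; "travel": the shift along the tool's x, y, z in cm, a list of three; "fingers": the closure, from 0 (fully open) to 1 (shut). In form: {"angular": [[rx, ry, rz], ...], "travel": [[tx, ty, tz], ...], "fingers": [fingers, ...]}. A call has 1 to 5 rows; each row is the pose to reach, as a shift and turn from the pose commanded when the call began, along the tool's axes at that moment; what a row does not reach only later rows make up. A row lasts 1/8 s, in which the tool goes at most 62.5 mm and 10.7 degrees, less where a joint would pass 70% of its speed; a pose out of reach is approached as far as the arm can. A call with a gripper value outside its range is refused whole. The fingers move at their own pace and stop on an object; the grip force is fixed at half the most. Time passes only in rows, so rows that repeat a pose let the fingers close. It gives the time, the measured TCP pose, the force and the opening at its end, in the units of the state.
- read_state(): the state, without advancing time (a new reading comes with each control period).
- get_image(name): name is "scene" or "top" or "wrist"; returns the picture (400x640x3 uint8, red, green, blue); there is no depth.
- camera_model(name): a dict with "mtx" (3x3 intrinsics, pixels), "T" (4x4, takes a point from camera to world coordinates). Camera axes: x right, y down, z forward; pixel columns grow to the right and rows downward; lengths in mm; the calibration is good to about 2 mm. A picture is of the moment at which its call begins: read the wrist's pose just before it. camera_model takes no time and is no camera call; for the wrist camera it gives the pose at the moment of the call.
- finish_job(): hands the job in, once; it reports no verdict.
The state is a dict: "clock": time; "qpos": joint angles; "qd": joint speeds; "tau": joint torques, N m; "eef_pos": TCP position; "tool_rot": TCP orientation; "force": force on the tool from outside, world axes, zero at the start; "torque": the same for the moment, N m; "width": finger opening in mm.
Only numpy, scipy, OpenCV 4.12 (cv2) and the standard library are available. Lean on these libraries where they do the work, as an engineer would, in place of code of your own. Each camera call takes 0.05 s, during which the arm holds its last target. There are 200 camera calls.

### The job

Stow the two hand-printing blocks in the sprung carrying rack, handles up: first the square one, then the narrow one behind it, so that the narrow one comes out first at the next print. Set each block in the open loading bay and slide it inward against the sprung follower, letting the block's own edge lift the two hinged catches (keep the gripper off them), until both catches have dropped behind it; then let go of it. Leave the other things on the table where they are.

Things in the scene. Friction and masses are not known exactly. Their poses are not given: they have to be found in the camera images.
- rack: Fixed carrying rack, plywood base 352x150x8 mm, one straight lane 104 mm wide between beech rails (37 mm high), mouth end open. Origin: at table height on the lane's centre line below the catches' pivot line (rack x = 0); x runs inward along the lane, y left, z up. End block at x = 250 mm. Brackets and pins of the catches: x = -17 to 13 mm, |y| over 34 mm, up to 61 mm high.
- bay (a point): Middle of the open loading bay's floor, rack x = -54 mm, 14 mm above the table, level with the tops of the two runners (waxed, 13 mm wide, along both rails) that carry a block by its side edges: its origin is then 9 to 10 mm, its top face 34 mm above the table. The bay's cheeks (30 mm high) flare from 104 mm apart at x = -18 mm to 127 mm at the mouth, x = -90 mm.
- lip_entry (a point): Centre line between the inner ends of the keeper lips' lead-ins, rack x = 56 mm, 37 mm above the table. From here inward two steel lips (undersides 37 mm, tops 40 mm above the table) overhang the lane by 9 mm on each side and keep blocks down; lead-ins are turned up from x = 47 mm. The 86 mm between the lips is open above, for the handles.
- catch_left (a joint): Left gravity catch: smooth steel pawl 12 mm wide, 40 mm left of the centre line, on a level pin 48 mm up at rack x = 0. 0 rad = down on its stop, pointing inward and down at 44 deg; grows as the tip lifts, to 1.2. A block going inward touches it at rack x = 10 mm, carries it on its top at 0.47 rad; it falls when the block's rear edge is past x = 38 mm and then holds that edge at about x = 30 mm.
- catch_right (a joint): Right gravity catch: the same, 40 mm to the right of the centre line.
- catch_left_tip (a point): Centre of the left catch's rounded tip (radius 3 mm); when down, at rack x = 27 mm, 22 mm above the table.
- catch_right_tip (a point): Centre of the right catch's rounded tip (radius 3 mm).
- follower (a joint): Sprung follower: aluminium sled in the lane, front plate 98 mm wide, 14 to 36 mm above the table, pushed toward the mouth by a coiled steel ribbon with a nearly constant 5 to 6 N. 0 m = fully forward, front face at rack x = 52 mm; grows as it is pushed inward, up to 0.162 m. It presses the blocks back against the fallen catches.
- follower_face (a point): Centre of the follower's front face, which meets the blocks, 25 mm above the table.
- square_block: Square hand-printing block 100x100 mm, face down: 4 mm grey lino (70 mm wide in y) under 20 mm of wood, and on its back a dark upright handle bar along the block's y axis, centred, 56 mm long, 22 mm thick (in x), from 24 to 65 mm above the underside. About 0.26 kg. Origin: centre of the underside (starts on a 2 mm mat). In the rack its x lies along the lane, either way round, the handle across it.
- narrow_block: Narrow hand-printing block of the same make: 66 mm in x, 100 mm in y, 24 mm thick, same centred handle bar along y (56 mm long, 22 mm thick, from 24 to 65 mm above the underside). About 0.19 kg. Origin: centre of the underside (starts on a 2 mm mat). In the rack its x lies along the lane, either way round.
- ink_pot: Bystander: closed round ink jar, dark blue with a black lid, 44 mm across, 51 mm high; origin at the centre of its underside.
- brayer: Bystander: ink roller with a red handle, 152 x 85 x 31 mm; origin at the centre of its underside.
- tin: Bystander: flat round open tin of pins, 88 mm across, 26 mm high; origin at the centre of its underside.
- eyelet_press: Fixed green hand press, an obstacle behind the jar: 300 mm high. It fills from 140 mm nearer the robot to 140 mm beyond its origin (world x) and from 60 mm right to 70 mm left of it (world y). Origin: on the table under its middle.
- rinse_jar: Bystander: glass jar with a tall brush in it, 87 x 68 mm, 198 mm high, often on the straight way from the left block to the rack; origin at the centre of its underside. Between it and the robot a roll of tape (97 mm across, 48 mm high) and, before the rack's mouth, a paint tube (24 mm high) lie fixed.
- batten: Bystander: black wooden printing batten, 51 x 222 x 33 mm; origin at the centre of its underside.

How it is judged (in metres and radians):
On the way, in this order (a step that is already met when the one before it is completed fails the run):
1. the square block is alone in the lane, both catches dropped behind it (x of square_block in the frame of rack between 0.07 and 0.1 m and y of square_block in the frame of rack between -0.006 and 0.006 m and z of square_block in the frame of rack between 0.005 and 0.014 m and angle between square_block's own z axis and vertical below 0.07 rad and angle between the x axis of square_block and the x axis of rack, either way round below 0.08 rad and value of joint each of catch_left, catch_right below 0.1 rad and (x of narrow_block in the frame of rack below 0.03 m or y of narrow_block in the frame of rack above 0.07 m or y of narrow_block in the frame of rack below -0.07 m)), for 0.2 s.
2. the narrow block's edge lifts both catches (value of joint each of catch_left, catch_right above 0.3 rad and contact force between narrow_block and catch_left above 0.01 N and contact force between narrow_block and catch_right above 0.01 N), for 0.05 s.
At the end, for the whole second after the job is handed in: Both blocks flat and straight on the runners, handles up: the square one's centre 134 to 168 mm, the narrow one's 54 to 84 mm inward of the catches' pivot line, within 6 mm of the lane's centre line; both catches down (under 0.10 rad); blocks at rest and released (x of narrow_block in the frame of rack between 0.054 and 0.084 m and y of narrow_block in the frame of rack between -0.006 and 0.006 m and z of narrow_block in the frame of rack between 0.005 and 0.014 m and angle between each of narrow_block, square_block's own z axis and vertical below 0.07 rad and angle between the x axis of each of narrow_block, square_block and the x axis of rack, either way round below 0.08 rad and x of square_block in the frame of rack between 0.134 and 0.168 m and y of square_block in the frame of rack between -0.006 and 0.006 m and z of square_block in the frame of rack between 0.005 and 0.014 m and value of joint each of catch_left, catch_right below 0.1 rad and linear speed of each of square_block, narrow_block below 0.02 m/s and contact force between each of narrow_block, square_block and the fingers below 0.05 N); the robot touches nothing.
It fails at once if the gripper or arm pushes on a catch (over 1 N) (contact force between any of the fingers, the arm and catch_left above 1 N or contact force between any of the fingers, the arm and catch_right above 1 N).
It fails at once if a bystander is moved more than 25 mm (distance of any of ink_pot, brayer, tin, rinse_jar, batten from where it was at the start of the episode above 0.025 m).
It also fails if it takes over 72 s, if anything falls off the work surface, if the arm or the gripper's body presses on something with over 40 N, if the wrist force passes 120 N, or if a joint passes its speed limit or range.

## Working session

There is one attempt and no reset: what is moved stays moved. The work goes in short steps, Python scripts to look and compute and a shell command to move; the robot and the scene stay as the last step left them, time stands still between calls to the robot, and variables do not carry over. Pictures are saved under pics/ and viewed, on a budget of 14 in all, crops included, one or two more only if the job needs it, and the job is handed in when it is done.

```bash
mkdir -p pics; python3 - <<'E'
from cell import *
import cv2,numpy as np
for n in ["scene","top"]:
    im=get_image(n); cv2.imwrite(f"pics/{n}0.png",im[:,:,::-1]); m=camera_model(n); print(n,np.round(m["mtx"],1).tolist(),np.round(m["T"],3).tolist())
s=read_state(); print({k:np.round(v,3).tolist() for k,v in s.items()} ) if isinstance(s,dict) else print(s)
E
```

```text
scene [[382.3, 0.0, 317.9], [0.0, 382.3, 205.8], [0.0, 0.0, 1.0]] [[-0.698, -0.537, 0.473, 79.021], [-0.716, 0.533, -0.451, 340.097], [-0.01, -0.654, -0.756, 792.81], [0.0, 0.0, 0.0, 1.0]]
top [[371.4, 0.0, 324.8], [0.0, 371.4, 190.9], [0.0, 0.0, 1.0]] [[-0.12, -0.973, 0.197, 274.218], [-0.993, 0.117, -0.029, -88.812], [0.005, -0.199, -0.98, 1266.735], [0.0, 0.0, 0.0, 1.0]]
{'clock': 0.1, 'qpos': [1.123, 0.629, 0.038, 1.518, -0.027, 0.996, -0.02], 'qd': [0.001, -0.001, 0.0, -0.002, 0.001, 0.001, -0.001], 'tau': [0.002, -56.453, 1.23, -19.397, 0.011, 0.005, -0.0], 'eef_pos': [242.0, -602.667, 230.501], 'tool_rot': [-3.14, 0.0, 0.382], 'force': [0.667, 0.607, 0.283], 'torque': [-0.007, 0.059, -0.002], 'width': 85.505}
```

View pics/top0.png

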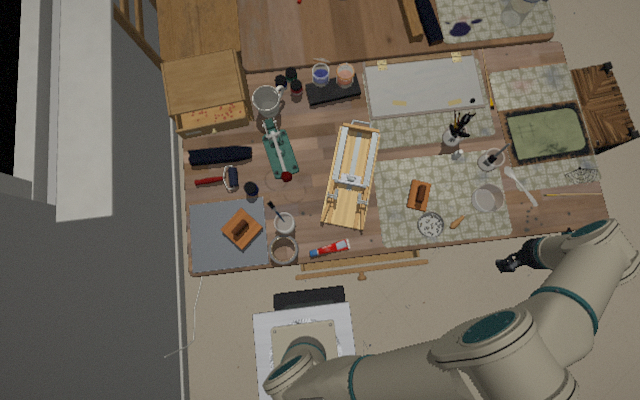

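View pics/scene0.png

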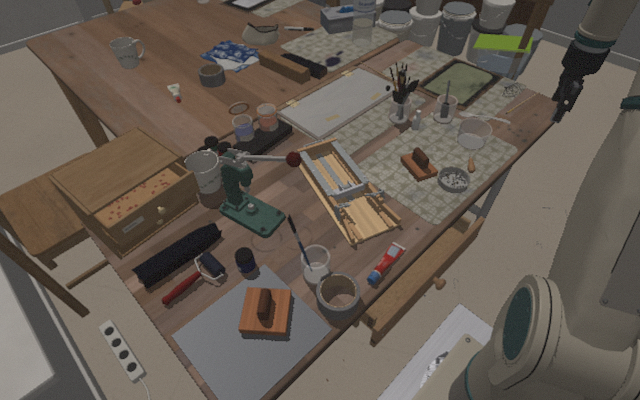

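The top view shows the square block at (242,230), the narrow one at (419,195), and the rack running from its mouth at (343,225) to its end at (360,125). Next I measure the blocks by colour and enlarge the rack.

```bash
cat > h.py <<'E'
from cell import *
import cv2,numpy as np
def cast(m,px,z):
    px=np.atleast_2d(np.asarray(px,float)); K=m["mtx"];T=np.array(m["T"])
    d=np.c_[(px-[K[0][2],K[1][2]])/[K[0][0],K[1][1]],np.ones(len(px))]@T[:3,:3].T
    o=T[:3,3]; return o+d*((z-o[2])/d[:,2])[:,None]
def proj(m,P):
    T=np.array(m["T"]); p=(np.atleast_2d(P)-T[:3,3])@T[:3,:3]; q=p@np.array(m["mtx"]).T; return q[:,:2]/q[:,2:]
E
python3 - <<'E'
from h import *
m=camera_model("top"); im=cv2.imread("pics/top0.png"); hsv=cv2.cvtColor(im,cv2.COLOR_BGR2HSV)
for n,(x0,y0,x1,y1) in dict(sq=(215,200,270,255),nar=(403,175,436,213)).items():
    sub=hsv[y0:y1,x0:x1]; mk=((sub[...,0]<15)&(sub[...,1]>130)).astype(np.uint8)
    mk=cv2.morphologyEx(mk,cv2.MORPH_CLOSE,np.ones((3,3)))
    c=max(cv2.findContours(mk,0,1)[0],key=cv2.contourArea); c=cv2.convexHull(c)[:,0]+[x0,y0]
    w=cast(m,c,26)[:,:2].astype(np.float32); r=cv2.minAreaRect(w); print(n,r)
    print(np.round(cv2.boxPoints(r)))
    b=((sub[...,2]<75)).astype(np.uint8)*0
sc=cv2.imread("pics/scene0.png")
a=cv2.resize(im[112:238,310:390],None,fx=4.7,fy=4.7,interpolation=cv2.INTER_CUBIC)
b=cv2.resize(sc[130:250,290:410],(400,400),interpolation=cv2.INTER_CUBIC)
o=np.zeros((600,790,3),np.uint8); o[:a.shape[0],:a.shape[1]]=a; o[:400,385:785]=b
cv2.imwrite("pics/rack0.png",o)
E
```

```text
sq ((429.4703063964844, 166.92593383789062), (99.66963958740234, 98.86181640625), 42.08710861206055)
[[359. 170.]
 [426.  97.]
 [500. 164.]
 [433. 237.]]
nar ((469.19580078125, -439.5440979003906), (64.34059143066406, 101.32510375976562), 68.9392318725586)
[[ 410. -451.]
 [ 505. -488.]
 [ 528. -428.]
 [ 433. -391.]]
```

View pics/rack0.png

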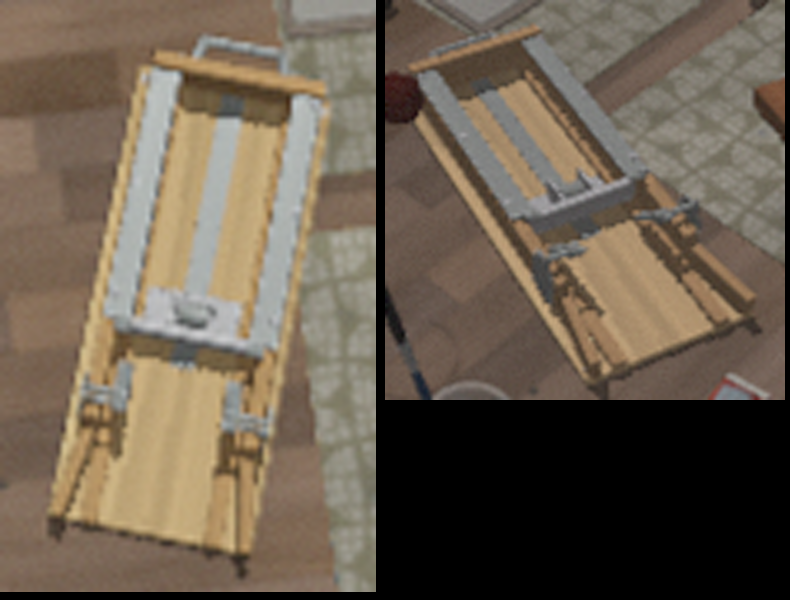

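```bash
python3 - <<'E'
from h import *
import cell; print([n for n in dir(cell) if not n.startswith('_')])
try: print("go",grasp_offset)
except Exception as e: print(e)
mt=camera_model("top"); ms=camera_model("scene")
f=lambda x,y:(310+x/4.7-.4,112+y/4.7-.4)
g=lambda x,y:(290+(x-385)*.3-.35,130+y*.3-.35)
np.set_printoptions(suppress=True,precision=0)
print("mouth T",cast(mt,[f(50,515),f(250,553)],8)[:,:2].tolist())
print("mouth S",cast(ms,[g(592,383),g(757,315)],8)[:,:2].tolist())
print("lips inner T",cast(mt,[f(183,75),f(147,310),f(290,95),f(255,340)],40)[:,:2].tolist())
print("lips outer T",cast(mt,[f(150,70),f(108,315),f(325,100),f(277,350)],40)[:,:2].tolist())
print("press knob etc top: ",cast(mt,[(287,177),(268,125),(300,172),(265,155)],0)[:,:2].tolist())
print("jar",cast(mt,[(285,222)],80)[:,:2].tolist(),cast(ms,[(317,262)],80)[:,:2].tolist(),"brush tip",cast(mt,[(270,205)],198)[:,:2].tolist(),cast(ms,[(290,217)],198)[:,:2].tolist(),"pot",cast(mt,[(251,189)],51)[:,:2].tolist(),"tape",cast(mt,[(284,250)],48)[:,:2].tolist())
im=cv2.imread("pics/top0.png"); hsv=cv2.cvtColor(im,cv2.COLOR_BGR2HSV)
for n,(x0,y0,x1,y1) in dict(sq=(230,215,258,243),nar=(411,185,428,205)).items():
    v=hsv[y0:y1,x0:x1,2]; mk=(v<100).astype(np.uint8)
    c=max(cv2.findContours(mk,0,1)[0],key=cv2.contourArea)[:,0]+[x0,y0]
    w=cast(mt,c,67)[:,:2].astype(np.float32); print(n,cv2.minAreaRect(w))
E
```

```text
['MotionError', 'camera_model', 'finish_job', 'get_image', 'grasp_offset', 'read_state']
go 18.700000000000003
mouth T [[424.5019044641476, -97.78170455196022], [379.9289087599267, -237.70277659089714]]
mouth S [[419.28305767057776, -99.01034360401314], [372.4289753897688, -238.05161317923375]]
lips inner T [[734.7291906799579, -234.34692198130298], [559.925240732332, -184.65422332072117], [709.7967989472407, -311.07224995425315], [528.6349252121814, -259.0381662155414]]
lips outer T [[741.5286401333835, -210.50069471992535], [559.6000163369711, -156.21226777050117], [702.8550701658507, -336.2795100711519], [519.4506756831601, -273.7212391314367]]
press knob etc top:  [[593.729529073757, -0.5050875776902757], [793.812746514345, 48.180940012891625], [606.2734567649395, -47.665644533703194], [682.85674745503, 68.88874185291024]]
jar [[426.78458532102866, 15.134600177846423]] [[410.1320600164634, 29.569791558060558]] brush tip [[466.26631607317154, 43.21058524083196]] [[469.4082912277862, 45.67012470579033]] pot [[554.1687181860032, 119.39557253309042]] tape [[340.6460732646714, 30.18444737647738]]
sq ((420.37127685546875, 164.2425079345703), (34.98509216308594, 64.6454086303711), 39.569053649902344)
nar ((465.1193542480469, -433.76422119140625), (24.94672966003418, 69.0364990234375), 69.06722259521484)
```

```bash
cat >> h.py <<'E'
from scipy.spatial.transform import Rotation as Ro
def plan(x,y,z,yaw):
    "yaw deg of tool x axis, tool down; prints cm travel and deg turn"
    s=read_state(); R=Ro.from_euler('xyz',s["tool_rot"]).as_matrix()
    t=R.T@(np.array([x,y,z])-s["eef_pos"])/10
    Rt=Ro.from_euler('xyz',[np.pi,0,np.radians(yaw)]).as_matrix()
    a=np.degrees(Ro.from_matrix(R.T@Rt).as_rotvec())
    print("travel",np.round(t,2).tolist(),"ang",np.round(a,1).tolist(),"q",np.round(s["qpos"],2).tolist(),"clk",s["clock"])
E
python3 - <<'E'
from h import *
m=camera_model("wrist"); s=read_state(); R=Ro.from_euler('xyz',s["tool_rot"]).as_matrix(); T=np.array(m["T"])
print(np.round(R.T@T[:3,:3],3).tolist(),np.round(R.T@(T[:3,3]-s["eef_pos"]),1),np.round(m["mtx"],0).tolist())
plan(490,-190,330,-17)
E
```

```text
[[-0.0, -0.963, -0.271], [1.0, -0.0, -0.0], [0.0, -0.271, 0.963]] [  68.9    0.8 -142.3] [[284.0, 0.0, 321.0], [0.0, 284.0, 198.0], [0.0, 0.0, 1.0]]
travel [38.39, -29.07, -9.9] ang [-0.1, 0.0, 38.9] q [1.12, 0.63, 0.04, 1.52, -0.03, 1.0, -0.02] clk 0.1
```

```bash
python3 -c "
from h import *
plan(545,-212,330,-17)"
```

```text
travel [42.67, -24.98, -9.91] ang [-0.1, 0.0, 38.9] q [1.12, 0.63, 0.04, 1.52, -0.03, 1.0, -0.02] clk 0.1
```

```bash
python3 -m jog '{"angular":[[0,0,8],[0,0,16],[0,0,24],[0,0,32],[0,0,39]],"travel":[[4,-2.5,-4],[9.5,-5.5,-7],[15,-8.5,-10],[20,-12,-10],[25,-15,-10]],"fingers":[0,0,0,0,0]}'; python3 -c "
from h import *
plan(545,-212,330,-17)"
```

```text
clock: 0.72
eef_pos: [415.1, -374.9, 331.7]
tool_rot: [3.141, -0.001, -0.303]
force: [0.8, -0.4, -0.1]
width: 85.1
travel [7.53, -19.43, 0.17] ang [0.0, -0.1, -0.4] q [0.55, 0.4, 0.2, 1.64, -0.09, 1.11, -1.1] clk 0.725
```

```bash
python3 -m jog '{"angular":[[0,0,0],[0,0,0],[0,0,0],[0,0,0],[0,0,0]],"travel":[[2,-5,0],[4,-10,0],[6,-15.5,0],[7.5,-19.4,0.2],[7.5,-19.4,0.2]],"fingers":[0,0,0,0,0]}'; python3 -c "
from h import *
m=camera_model('wrist'); im=get_image('wrist')
import pickle; pickle.dump(m,open('w1.pkl','wb'))
cv2.imwrite('pics/w1raw.png',im[:,:,::-1]); cv2.imwrite('pics/w1.png',cv2.resize(im[:,120:520,::-1],(600,600),interpolation=cv2.INTER_CUBIC))"
```

```text
clock: 1.35
eef_pos: [545.0, -208.5, 328.2]
tool_rot: [-3.139, 0.001, -0.291]
force: [-0.4, -1.1, 0.1]
width: 85.4
```

View pics/w1.png

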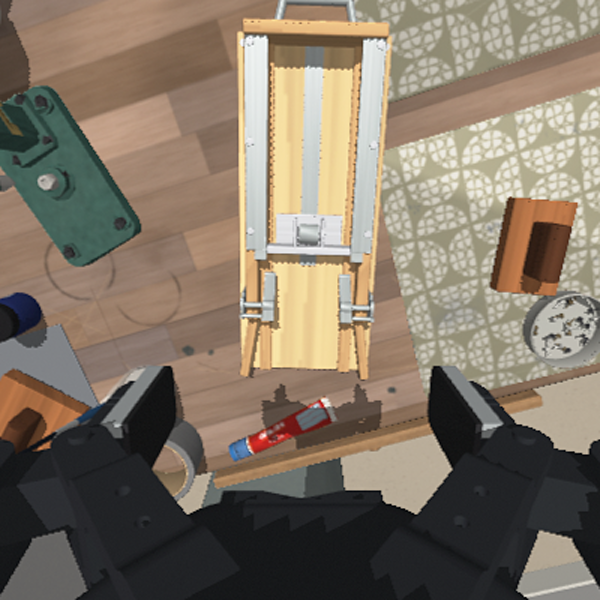

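The picture shows the rack with its catches at about (257,310)/(357,312), the lips along its sides, the follower at (308,245) and the mouth edge at y≈370. I extract the edges numerically from the raw image.

```bash
python3 - <<'E'
from h import *
import pickle; m=pickle.load(open('w1.pkl','rb')); im=cv2.imread('pics/w1raw.png'); hsv=cv2.cvtColor(im,cv2.COLOR_BGR2HSV).astype(int)
wood=(hsv[...,1]>70)&(hsv[...,0]>8)&(hsv[...,0]<32)&(hsv[...,2]>150)
grey=(hsv[...,1]<60)&(hsv[...,2]>110)
def spans(r,mask,a=272,b=390):
    v=np.r_[0,mask[r,a:b].astype(int),0]; d=np.diff(v); return [(int(i)+a,int(j)+a) for i,j in zip(np.where(d==1)[0],np.where(d==-1)[0]) if j-i>2]
for r in range(30,165,15): print("g",r,spans(r,grey))
for r in range(175,255,6): print("w",r,spans(r,wood),"g",spans(r,grey))
z=np.load if 0 else None
o=cv2.resize(im[155:262,268:388],None,fx=5.5,fy=5.5,interpolation=cv2.INTER_CUBIC); cv2.imwrite('pics/w1z.png',o); print(o.shape)
E
```

```text
g 30 [(281, 299), (362, 380), (382, 390)]
g 45 [(283, 299), (323, 336), (361, 377), (381, 390)]
g 60 [(283, 299), (323, 335), (360, 376), (379, 390)]
g 75 [(283, 299), (322, 335), (359, 375)]
g 90 [(283, 299), (322, 334), (358, 374)]
g 105 [(284, 298), (321, 334), (358, 372), (376, 390)]
g 120 [(284, 298), (321, 333), (357, 371), (375, 390)]
g 135 [(284, 298), (321, 332), (356, 370), (375, 390)]
g 150 [(284, 298), (304, 348), (355, 369), (377, 390)]
w 175 [(280, 292), (300, 319), (334, 341), (349, 352), (361, 371)] g [(320, 331), (383, 390)]
w 181 [(280, 292), (294, 297), (303, 357), (359, 370)] g [(297, 302), (384, 390)]
w 187 [(280, 292), (305, 346), (354, 357), (358, 370)] g [(296, 304), (346, 354), (386, 390)]
w 193 [(274, 277), (284, 292), (305, 346), (358, 369)] g [(296, 304), (346, 354), (387, 390)]
w 199 [(272, 279), (284, 292), (305, 346), (357, 365), (381, 388)] g [(280, 283), (295, 303), (346, 354), (366, 369)]
w 205 [(306, 346), (370, 390)] g [(280, 283), (295, 303), (346, 370)]
w 211 [(306, 346), (370, 390)] g [(279, 303), (346, 369)]
w 217 [(280, 291), (294, 300), (306, 346), (356, 362), (366, 390)] g []
w 223 [(280, 290), (292, 356), (357, 388)] g []
w 229 [(276, 289), (291, 357), (358, 367), (373, 390)] g []
w 235 [(272, 288), (290, 357), (358, 366), (367, 390)] g []
w 241 [(272, 287), (289, 358), (359, 366), (379, 385)] g []
w 247 [(272, 286), (290, 296), (297, 301), (306, 320), (344, 353), (360, 366), (369, 390)] g []
w 253 [(272, 278), (285, 320), (372, 376)] g []
(588, 660, 3)
```

View pics/w1z.png

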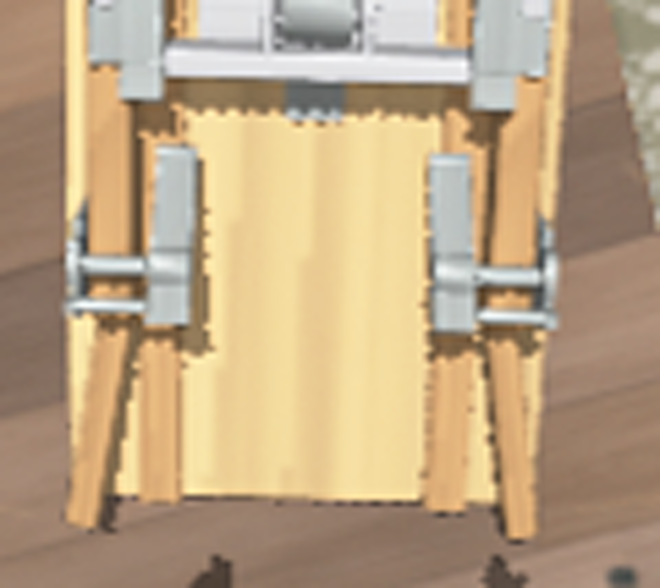

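The zoom shows both catch pivot pins at (115,265) and (510,275), the pawls symmetric about column ≈311, and the mouth edge at y≈500.

```bash
python3 - <<'E'
from h import *
import pickle; m=pickle.load(open('w1.pkl','rb'))
np.set_printoptions(suppress=True,precision=1)
L=[];R=[]
for r,a,b in [(45,299,361),(60,299,360),(75,299,359),(90,299,358),(105,298,358),(120,298,357),(135,298,356)]:
    p=cast(m,[(a-.5,r),(b-.5,r)],40); L.append(p[0]);R.append(p[1])
for E in (L,R):
    E=np.array(E)[:,:2]; vx,vy,x0,y0=cv2.fitLine(E.astype(np.float32),2,0,.01,.01).ravel(); print("yaw",np.degrees(np.arctan(vy/vx)),x0,y0)
L=np.array(L)[:,:2];R=np.array(R)[:,:2]; print("mid",((L+R)/2)[[0,-1]],"w",np.linalg.norm(L-R,axis=1))
f=lambda x,y:(268+x/5.5-.4,155+y/5.5-.4)
P=cast(m,[f(115,265),f(510,275)],48); d=P[1]-P[0]; print("pivots",P[:,:2],"yaw",np.degrees(np.arctan2(d[0],-d[1]))*-1, "mid pawl",cast(m,[f(311,270)],48)[:,:2])
Q=cast(m,[f(115,496),f(495,502),f(310,499)],8); d=Q[1]-Q[0];print("mouth",Q[:,:2],"yaw",-np.degrees(np.arctan2(d[0],-d[1])))
T=cast(m,[f(112,100),f(500,105)],40);print("lip starts",T)
print("base edges", cast(m,[f(70,400),f(545,400)],8)[:,:2],cast(m,[f(65,100),f(567,100)],8)[:,:2])
# narrow block
im=cv2.imread('pics/w1raw.png');hsv=cv2.cvtColor(im,cv2.COLOR_BGR2HSV)
E
```

```text
yaw -18.834219 656.5837 -207.46765
yaw -17.8552 632.0971 -288.99484
mid [[ 700.1 -266.7]
 [ 586.  -228.9]] w [84.7 84.4 84.2 83.9 86.5 86.2 85.9]
pivots [[ 504.6 -143.3]
 [ 469.8 -249.4]] yaw 18.159159856626356 mid pawl [[ 487.3 -195.9]]
mouth [[ 420.6 -110.5]
 [ 383.5 -227.4]
 [ 401.6 -170.5]] yaw 17.598601887773878
lip starts [[ 548.5 -156.1   40. ]
 [ 516.1 -259.6   40. ]]
base edges [[ 456.2 -107.3]
 [ 413.1 -251.6]] [[ 547.9 -137.2]
 [ 504.7 -281.5]]
```

```bash
python3 -c "
from h import *
import pickle; m=pickle.load(open('w1.pkl','rb'))
f=lambda x,y:(120+x*2/3,y*2/3)
print('tube',cast(m,[f(330,400),f(300,405),f(232,440)],24)[:,:2].round().tolist(),'press base',cast(m,[f(85,265),f(140,230),f(70,85),f(0,85)],15)[:,:2].round().tolist())
mt=camera_model('top');print('knob',cast(mt,[(287,177)],250)[:,:2].round())
plan(430,-20,330,132)"; python3 -m jog '{"angular":[[0,0,-10],[0,0,-20],[0,0,-30],[0,0,-40],[0,0,-50]],"travel":[[-4,-1,0],[-9,-1,0],[-13,-4,0],[-15.5,-8,0],[-16.5,-14,0]],"fingers":[0,0,0,0,0]}';python3 -c "
from h import *
plan(430,167,260,132)"
```

```text
tube [[362.0, -188.0], [365.0, -152.0], [344.0, -60.0]] press base [[591.0, 25.0], [609.0, -48.0], [759.0, -36.0], [779.0, 29.0]]
knob [[531. -18.]]
travel [-16.42, -15.01, -0.12] ang [-0.1, 0.0, -148.9] q [0.22, 0.44, 0.15, 1.58, -0.07, 1.13, -1.47] clk 1.4
clock: 2.02
eef_pos: [424.7, -32.5, 329.6]
tool_rot: [3.14, 0.001, 0.573]
force: [0.9, -0.3, -0.5]
width: 85.7
travel [11.26, -16.49, 6.93] ang [0.0, 0.1, -99.2] q [0.1, 0.19, -0.11, 1.95, 0.03, 1.0, -1.02] clk 2.025
```

```bash
python3 -m jog '{"angular":[[0,0,-10],[0,0,-20],[0,0,-30],[0,0,-40],[0,0,-50]],"travel":[[2,-3,0],[4.5,-6.5,0],[7.5,-10.5,1],[9.5,-14,4],[11.3,-16.5,6]],"fingers":[0,0,0,0,0]}';python3 -c "
from h import *
plan(430,167,200,132)"
```

```text
clock: 2.65
eef_pos: [431.4, 168.9, 268.3]
tool_rot: [-3.141, 0.001, 1.451]
force: [1.0, -0.9, 0.6]
width: 85.3
travel [-0.19, -0.11, 6.83] ang [-0.0, 0.0, -48.9] q [-0.16, 0.33, -0.37, 1.96, 0.15, 0.88, -0.72] clk 2.65
```

```bash
python3 -m jog '{"angular":[[0,0,-10],[0,0,-20],[0,0,-30],[0,0,-40],[0,0,-49]],"travel":[[0,0,1.5],[0,0,3],[0,0,5],[-0.2,0,6.8],[-0.2,-0.1,6.8]],"fingers":[0,0,0,0,0]}';python3 - <<'E'
from h import *
import pickle
m=camera_model('wrist'); im=get_image('wrist'); pickle.dump(m,open('w2.pkl','wb'))
im=im[:,:,::-1].copy(); cv2.imwrite('pics/w2raw.png',im)
hsv=cv2.cvtColor(im,cv2.COLOR_BGR2HSV).astype(int)
p=proj(m,[429,167,26])[0]; print(p)
mk=((hsv[...,0]<18)&(hsv[...,1]>120)&(hsv[...,2]>110)).astype(np.uint8)
n,l,st,ce=cv2.connectedComponentsWithStats(mk); print([(s.tolist()) for s in st if 800<s[4]<1e5])
cv2.imwrite('pics/w2.png',im)
s=read_state();print(np.round(s['eef_pos'],1),s['tool_rot'])
E
```

```text
clock: 3.28
eef_pos: [430.1, 164.6, 199.9]
tool_rot: [-3.138, 0.0, 2.304]
force: [0.2, -0.8, -0.8]
width: 85.3
[322.11178406 178.31157771]
[[280, 134, 90, 87, 6808], [461, 183, 65, 66, 849]]
[430.3 165.  200.4] [-3.13909704e+00  1.63653356e-04  2.30852214e+00]
```

View pics/w2.png

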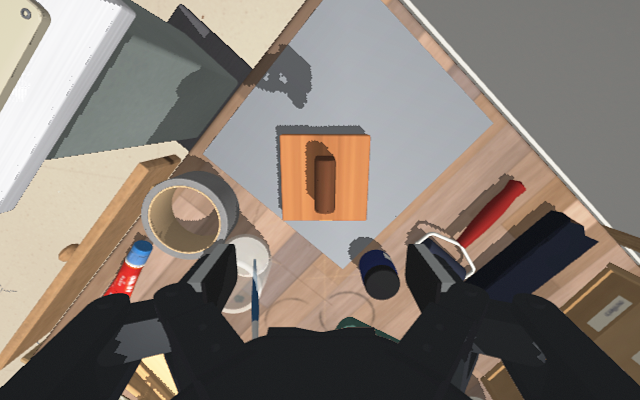

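The block's top face fills (280..370, 134..221), and its handle stands vertically at column ≈325.

```bash
python3 - <<'E'
from h import *
import pickle
m=pickle.load(open('w2.pkl','rb')); im=cv2.imread('pics/w2raw.png'); hsv=cv2.cvtColor(im,cv2.COLOR_BGR2HSV).astype(int)
mk=((hsv[...,0]<18)&(hsv[...,1]>120)&(hsv[...,2]>110)).astype(np.uint8); mk[:130]=0;mk[224:]=0;mk[:,:275]=0;mk[:,375:]=0
c=max(cv2.findContours(mk,0,1)[0],key=cv2.contourArea); c=cv2.convexHull(c)[:,0]
r=cv2.minAreaRect(cast(m,c,26)[:,:2].astype(np.float32)); print(r)
h=(hsv[...,2]<125)&(hsv[...,2]>40); 
for v in (165,175,185,195,205): print(v,[int(u) for u in np.where(h[v,300:345])[0]+300][::3])
plan(r[0][0],r[0][1],32,132)
E
```

```text
((430.9681396484375, 168.07952880859375), (98.7496109008789, 99.08981323242188), 41.747657775878906)
165 [307, 310, 313, 316, 319, 322, 331, 334]
175 [307, 310, 313, 316, 319, 322, 331, 334]
185 [307, 310, 313, 316, 319, 322, 332]
195 [311, 314, 317, 320, 323, 333]
205 [315, 318, 321, 331, 334]
travel [0.19, 0.3, 16.84] ang [-0.1, 0.0, 0.3] q [-0.03, 0.45, -0.55, 2.05, 0.35, 0.73, -0.06] clk 3.325
```

```bash
python3 -m jog '{"angular":[[0,0,0.3],[0,0,0.5],[0,0,0.5],[0,0,0.5],[0,0,0.5]],"travel":[[0.2,0.3,5],[0.2,0.3,10],[0.2,0.3,14.5],[0.2,0.3,16.8],[0.2,0.3,16.8]],"fingers":[0,0,0,0,0]}';python3 -m jog '{"angular":[[0,0,0],[0,0,0],[0,0,0],[0,0,0],[0,0,0]],"travel":[[0,0,0],[0,0,0],[0,0,0],[0,0,0],[0,0,0]],"fingers":[0.5,1,1,1,1]}'; python3 -c "
from h import *
s=read_state();print(s['eef_pos'],s['tool_rot'])"
```

```text
clock: 3.95
eef_pos: [430.9, 169.2, 32.1]
tool_rot: [-3.138, 0.001, 2.29]
force: [0.9, 0.3, 0.6]
width: 85.3
clock: 4.58
eef_pos: [431.7, 170.5, 34.1]
tool_rot: [3.141, 0.001, 2.292]
force: [-0.8, -1.5, 7.8]
width: 21.2
[431.71888737 170.47175026  34.05571932] [3.14106771e+00 9.09318717e-04 2.29248777e+00]
```

```bash
python3 -m jog '{"angular":[[0,0,0],[0,0,0],[0,0,0],[0,0,0],[0,0,0]],"travel":[[0,0,-3],[0,0,-8],[0,0,-14],[0,0,-20],[0,0,-24]],"fingers":[1,1,1,1,1]}'; python3 -c "
from h import *
a=np.radians(-18.2);o=np.array([487,-196.7]);p=o-68*np.array([np.cos(a),np.sin(a)]);print(p)
plan(*p,260,71.8)"
```

```text
clock: 5.2
eef_pos: [431.6, 170.8, 276.0]
tool_rot: [3.139, 0.001, 2.293]
force: [1.2, 0.1, -2.2]
width: 21.0
[ 422.4019005  -175.46122554]
travel [-25.38, -23.58, 1.57] ang [0.2, -0.0, 59.6] q [0.04, 0.36, -0.65, 1.94, 0.27, 0.92, -0.01] clk 5.2
```

```bash
python3 -m jog '{"angular":[[0,0,8],[0,0,18],[0,0,28],[0,0,38],[0,0,48]],"travel":[[-3,-2.5,0],[-7,-6.5,0],[-11,-10,0],[-15,-14,0],[-19,-18,0]],"fingers":[1,1,1,1,1]}'; python3 -c "
from h import *
plan(422.4,-175.5,140,71.8)"
```

```text
clock: 5.82
eef_pos: [421.2, -92.5, 273.4]
tool_rot: [3.141, 0.0, 1.45]
force: [0.6, -0.0, -1.9]
width: 21.0
travel [-8.22, 1.12, 13.34] ang [0.0, 0.0, 11.3] q [0.45, 0.28, -0.37, 2.03, 0.13, 0.86, -0.12] clk 5.825
```

```bash
python3 -m jog '{"angular":[[0,0,6],[0,0,11.3],[0,0,11.3],[0,0,11.3],[0,0,11.3]],"travel":[[-4,0.5,1],[-8.2,1.1,5],[-8.2,1.1,10],[-8.2,1.1,13.3],[-8.2,1.1,13.3]],"fingers":[1,1,1,1,1]}'; python3 - <<'E'
from h import *
import pickle
s=read_state();m=camera_model('wrist'); im=get_image('wrist'); pickle.dump(m,open('w3.pkl','wb'))
im=im[:,:,::-1].copy(); cv2.imwrite('pics/w3raw.png',im)
print(np.round(s['eef_pos'],1),np.round(np.degrees(s['tool_rot']),2),np.round(s['qpos'],2),s['clock'])
cv2.imwrite('pics/w3.png',cv2.resize(im[60:,130:530],None,fx=1.75,fy=1.75,interpolation=cv2.INTER_CUBIC))
E
```

```text
clock: 6.45
eef_pos: [421.3, -172.8, 138.5]
tool_rot: [-3.136, -0.0, 1.258]
force: [-0.7, 0.4, -1.9]
width: 20.9
[ 421.3 -172.8  138.5] [-1.7966e+02 -2.0000e-02  7.2080e+01] [ 0.49  0.52 -0.23  2.13  0.23  0.53 -0.22] 6.45
```

View pics/w3.png

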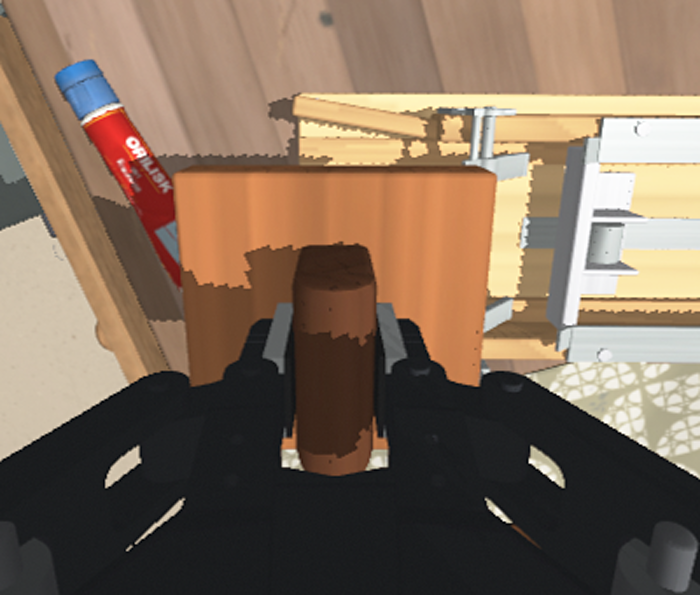

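The block is held level in the gripper. Its left top edge is at v≈178, and the lips run horizontally at right (v≈118–168 and 328–362). I measure the block relative to the rack from these.

```bash
python3 - <<'E'
from h import *
import pickle
np.set_printoptions(suppress=True,precision=1)
m=pickle.load(open('w3.pkl','rb')); im=cv2.imread('pics/w3raw.png'); g=cv2.cvtColor(im,cv2.COLOR_BGR2GRAY).astype(float)
hsv=cv2.cvtColor(im,cv2.COLOR_BGR2HSV).astype(int)
f=lambda u,v:(130+u/1.75-.3,60+v/1.75-.3)
a=np.radians(-18.2);o=np.array([487,-196.7]);ex=np.array([np.cos(a),np.sin(a)]);ey=np.array([-ex[1],ex[0]])
def rk(p): d=p[:,:2]-o; return np.c_[d@ex,d@ey]
def edges(u,v0,v1,t=12):
    c=np.median(g[:, u-2:u+3],axis=1); d=np.diff(c); return [(v,int(d[v])) for v in range(v0,v1) if abs(d[v])>t]
for u in (490,505,520): print(u,edges(u,110,275))
print("block col edges",[ (u,edges(u,150,175,8)) for u in (250,300,380,400)])
for v in (175,190,205): 
    r=np.median(g[v-2:v+3],axis=0); d=np.diff(r); print(v,[(u,int(d[u])) for u in list(range(222,245))+list(range(400,420)) if abs(d[u])>12])
P=cast(m,[f(486,125),f(486,140)],48);print('left pin',rk(P))
print('block left top edge (ref z130.5)',rk(cast(m,[f(200,180),f(470,180)],130.5)))
print('block sides', rk(cast(m,[f(178,180),f(494,180)],130.5)))
print('TCP',rk(np.array([[421.3,-172.8,0]])))
E
```

```text
490 [(113, 28), (114, 73), (124, -32), (125, -105), (126, 54), (127, 100), (152, -38), (153, 27), (157, -20), (158, 30), (175, -13), (180, -87), (181, -16), (183, 81), (184, 44), (185, -15), (186, -21), (187, 17), (211, -46), (212, -63), (213, 66), (214, 67), (216, -27), (217, 15), (229, -124), (231, 67), (232, 36), (237, -97), (245, 32), (246, 83), (247, 16), (266, -24), (272, 21), (273, 16)]
505 [(113, 25), (114, 76), (124, -33), (125, -107), (126, 66), (127, 90), (152, -64), (153, 52), (183, -15), (184, 24), (229, -85), (230, -48), (231, 51), (232, 61), (236, -22), (237, -82), (244, -13), (245, 24), (246, 79), (247, 28), (266, -29), (267, 44), (274, -27)]
520 [(113, 18), (114, 71), (125, -142), (126, 77), (127, 79), (152, -63), (153, 36), (154, 22), (183, -21), (185, 22), (229, -66), (230, -70), (231, 54), (232, 61), (237, -55), (238, -41), (244, -13), (246, 68), (247, 49), (266, -29)]
block col edges [(250, [(157, 24), (158, 33)]), (300, [(153, -13), (154, -12), (157, 17), (158, 29), (159, 9)]), (380, [(153, -20), (154, -32), (157, 20), (158, 36), (159, 12), (160, 10)]), (400, [(151, 10), (153, -78), (154, -68), (157, 22), (158, 35), (159, 11), (160, 11)])]
175 [(228, 26), (229, 35), (230, 28), (412, 58), (413, 15)]
190 [(229, -13), (231, 24), (232, 18), (410, 45), (411, 43)]
205 [(226, 27), (227, 23), (232, 13), (233, 24), (409, 80), (410, 15)]
left pin [[-1.2 61. ]
 [-0.6 54.3]]
block left top edge (ref z130.5) [[-110.5   47.6]
 [ -28.6   48.1]]
block sides [[-117.2   47.6]
 [ -21.3   48.1]]
TCP [[-69.9   2.2]]
```

```bash
python3 - <<'E'
from h import *
import pickle
np.set_printoptions(suppress=True,precision=1)
m=pickle.load(open('w3.pkl','rb'))
a=np.radians(-18.2);o=np.array([487,-196.7]);ex=np.array([np.cos(a),np.sin(a)]);ey=np.array([-ex[1],ex[0]])
def rk(p): d=p[:,:2]-o; return np.c_[d@ex,d@ey]
print('lips', rk(cast(m,[(490,153),(490,246.3),(520,153.3),(520,246.7),(490,126),(520,126.3),(490,266.5),(520,266.7)],40)))
print('base left edge z8',rk(cast(m,[(490,114),(520,114)],8)))
print('block', rk(cast(m,[(250,158.3),(400,158.5),(229.5,175),(412.5,175),(233,205),(409.8,205)],130.5)))
E
```

```text
lips [[ 72.   43.1]
 [ 86.1 -42.3]
 [ 97.1  43. ]
 [113.7 -42.5]
 [ 68.4  65.1]
 [ 92.9  65. ]
 [ 89.6 -63. ]
 [117.7 -63. ]]
base left edge z8 [[ 84.8  75.1]
 [112.3  75.2]]
block [[-107.2   49.9]
 [ -27.9   50.3]
 [-118.8   40.9]
 [ -20.5   41.4]
 [-118.3   24. ]
 [ -20.4   24.6]]
```

```bash
python3 -m jog '{"angular":[[0,0,0],[0,0,0],[0,0,0],[0,0,0],[0,0,0]],"travel":[[0,0.2,2],[0,0.2,5],[0,0.2,8],[0,0.2,8],[0,0.2,8]],"fingers":[1,1,1,1,1]}'; python3 - <<'E'
from h import *
import pickle
np.set_printoptions(suppress=True,precision=1)
s=read_state();print(np.round(s['eef_pos'],1),np.round(np.degrees(s['tool_rot']),2))
m=camera_model('wrist'); im=get_image('wrist')[:,:,::-1].copy(); cv2.imwrite('pics/w4raw.png',im); pickle.dump(m,open('w4.pkl','wb'))
a=np.radians(-18.2);o=np.array([487,-196.7]);ex=np.array([np.cos(a),np.sin(a)]);ey=np.array([-ex[1],ex[0]])
d=s['eef_pos'][:2]-o; print('tcp rack',d@ex,d@ey)
cv2.imwrite('pics/w4.png',cv2.resize(im[60:,130:530],None,fx=1.75,fy=1.75,interpolation=cv2.INTER_CUBIC))
E
```

```text
clock: 7.12
eef_pos: [426.7, -174.4, 61.9]
tool_rot: [3.139, -0.0, 1.258]
force: [-1.0, -0.1, -2.1]
width: 20.9
[ 426.7 -174.4   61.9] [179.8  -0.   72.1]
tcp rack -64.27441820019706 2.3095510216433803
```

View pics/w4.png

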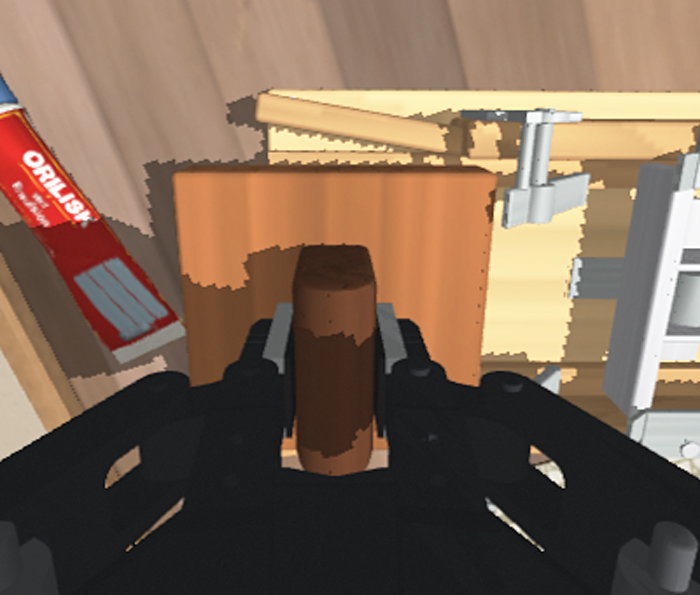

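The block is aligned with the lane and clear of the tube. I lower it onto the runners.

```bash
python3 -m jog '{"angular":[[0,0,0],[0,0,0],[0,0,0],[0,0,0],[0,0,0]],"travel":[[0.03,-0.3,0.5],[0.03,-0.3,1],[0.03,-0.3,1.5],[0.03,-0.3,1.8],[0.03,-0.3,1.9]],"fingers":[1,1,1,1,1]}'; python3 -m jog '{"angular":[[0,0,0]],"travel":[[0,0,0.1]],"fingers":[1]}'; python3 - <<'E'
from h import *
np.set_printoptions(suppress=True,precision=1)
s=read_state();print(np.round(s['eef_pos'],1),np.round(np.degrees(s['tool_rot']),2),s['torque'],s['force'])
a=np.radians(-18.2);o=np.array([487,-196.7]);ex=np.array([np.cos(a),np.sin(a)]);ey=np.array([-ex[1],ex[0]])
d=s['eef_pos'][:2]-o; print('tcp rack',d@ex,d@ey)
E
```

```text
clock: 7.8
eef_pos: [422.5, -172.9, 41.8]
tool_rot: [-3.142, 0.0, 1.258]
force: [-3.7, 1.7, 21.3]
width: 20.8
clock: 7.92
eef_pos: [422.5, -172.9, 41.8]
tool_rot: [3.141, 0.001, 1.258]
force: [-5.0, 3.2, 34.1]
width: 21.1
[ 422.5 -172.9   41.8] [180.    0.   72.1] [ 0.6  1.1 -0. ] [-5.   3.2 34.1]
tcp rack -68.7454401558613 2.4500627712466847
```

```bash
python3 -m jog '{"angular":[[0,0,0],[0,0,0],[0,0,0],[0,0,0],[0,0,0]],"travel":[[0,0.2,-0.2],[0,1,-0.2],[0,2,-0.2],[0,3,-0.2],[0,4,-0.2]],"fingers":[1,1,1,1,1]}'; cat > st.py <<'E'
from h import *
np.set_printoptions(suppress=True,precision=1)
s=read_state();print(np.round(s['eef_pos'],1),np.round(np.degrees(s['tool_rot']),2),np.round(s['torque'],1))
a=np.radians(-18.2);o=np.array([487,-196.7]);ex=np.array([np.cos(a),np.sin(a)]);ey=np.array([-ex[1],ex[0]])
d=s['eef_pos'][:2]-o; F=s['force'][:2];print('tcp rack',d@ex,d@ey,'F rack',F@ex,F@ey,s['force'][2])
E
python3 st.py
```

```text
clock: 8.55
eef_pos: [460.5, -185.3, 42.0]
tool_rot: [-3.14, 0.0, 1.258]
force: [-1.2, -0.6, -2.0]
width: 20.9
[ 460.5 -185.3   42. ] [-179.9    0.    72.1] [ 0.1  0.3 -0.1]
tcp rack -28.759145564619153 2.5337289558469753 F rack -0.9831788514423017 -0.9854599746331129 -1.9921062623361427
```

```bash
python3 -m jog '{"angular":[[0,0,0],[0,0,0],[0,0,0],[0,0,0],[0,0,0]],"travel":[[0,1.2,0],[0,2.4,0],[0,3.6,0],[0,4.8,0],[0,6,0]],"fingers":[1,1,1,1,1]}'; python3 st.py
```

```text
clock: 9.18
eef_pos: [513.0, -202.3, 42.3]
tool_rot: [-3.131, 0.001, 1.257]
force: [-11.5, 3.8, 11.2]
width: 21.3
[ 513.  -202.3   42.3] [-179.4    0.1   72. ] [ 0.9  2.2 -0.2]
tcp rack 26.434888276138263 2.8185443251537334 F rack -12.131341772513935 0.049231410548477184 11.211014169601283
```

```bash
python3 -m jog '{"angular":[[0,0,0],[0,0,0],[0,0,0],[0,0,0],[0,0,0]],"travel":[[0,1.3,0],[0,2.6,0],[0,3.9,0],[0,5.2,0],[0,6,0]],"fingers":[1,1,1,1,1]}'; python3 st.py
```

```text
clock: 9.8
eef_pos: [570.8, -221.3, 42.3]
tool_rot: [-3.132, 0.001, 1.257]
force: [-11.4, 4.0, 11.5]
width: 21.0
[ 570.8 -221.3   42.3] [-179.4    0.1   72. ] [ 0.7  2.2 -0.2]
tcp rack 87.31566670844553 2.7999129052522505 F rack -12.098809096166718 0.26745215994630145 11.4875459663257
```

```bash
python3 -m jog '{"angular":[[0,0,0],[0,0,0],[0,0,0],[0,0,0]],"travel":[[0,0.5,0],[0,0.7,0],[0,0.7,0],[0,0.7,0]],"fingers":[1,1,1,1]}'; python3 st.py; python3 -c "
from h import *
import pickle
m=camera_model('wrist');im=get_image('wrist')[:,:,::-1].copy();t=get_image('scene')[:,:,::-1].copy()
o=np.zeros((600,700,3),np.uint8);o[:300,:]=cv2.resize(im[60:231,120:520],(700,300));o[300:,:400]=cv2.resize(t[140:240,300:433],(400,300),interpolation=cv2.INTER_CUBIC);cv2.imwrite('pics/w5.png',o)"
```

```text
clock: 10.3
eef_pos: [577.6, -223.6, 42.2]
tool_rot: [-3.133, 0.001, 1.257]
force: [-10.9, 3.9, 7.7]
width: 21.1
[ 577.6 -223.6   42.2] [-179.5    0.1   72. ] [ 0.6  1.8 -0.3]
tcp rack 94.51806456135668 2.7380993210240376 F rack -11.604079888455937 0.2527043298764471 7.673177769585022
```

View pics/w5.png

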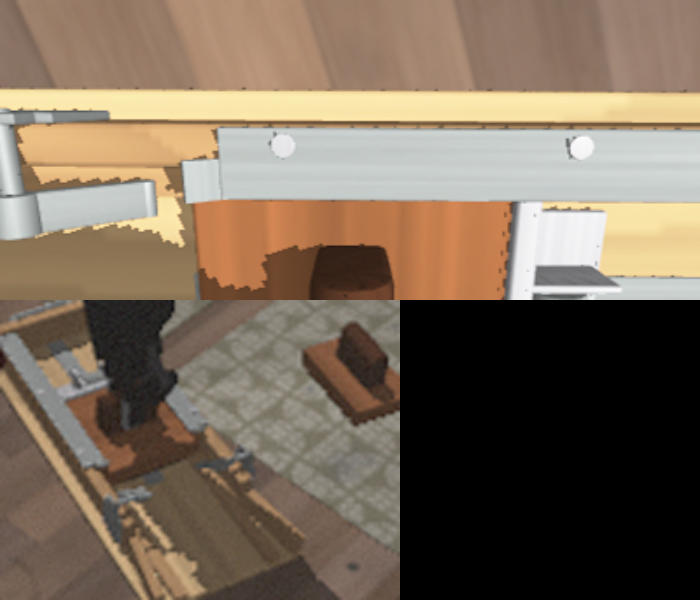

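Both catches have dropped behind the block. I ease it back onto them and let go.

```bash
python3 -m jog '{"angular":[[0,0,0],[0,0,0],[0,0,0],[0,0,0],[0,0,0]],"travel":[[0,-0.7,0],[0,-1.4,0],[0,-1.5,0],[0,-1.5,0],[0,-1.5,0]],"fingers":[1,1,1,1,1]}'; python3 st.py;  python3 -m jog '{"angular":[[0,0,0],[0,0,0],[0,0,0],[0,0,0],[0,0,0]],"travel":[[0,0,0],[0,0,0],[0,0,-0.2],[0,0,-1],[0,0,-4]],"fingers":[0.6,0.5,0.5,0.5,0.5]}'; python3 st.py
```

```text
clock: 11.02
eef_pos: [566.1, -219.8, 42.1]
tool_rot: [-3.139, 0.001, 1.257]
force: [-5.4, 1.2, 2.7]
width: 20.9
[ 566.1 -219.8   42.1] [-179.9    0.    72. ] [ 0.2  1.2 -0.3]
tcp rack 82.30863251060778 2.7895777482411392 F rack -5.55345769305636 -0.5107668650485613 2.713142860951813
clock: 11.65
eef_pos: [566.4, -219.3, 81.8]
tool_rot: [-3.139, -0.0, 1.258]
force: [-0.4, 0.0, 0.4]
width: 42.5
[ 566.4 -219.3   81.8] [-179.9   -0.    72.1] [-0.  -0.1  0. ]
tcp rack 82.48449401023774 3.2998357411586894 F rack -0.37936121161542646 -0.08929073004927505 0.42451039027508264
```

```bash
python3 -m jog '{"angular":[[0,0,0],[0,0,-10],[0,0,-20],[0,0,-30],[0,0,-40]],"travel":[[0,0,-6],[0,0,-12],[-3,-1,-15],[-8,-3,-15],[-13,-5,-15]],"fingers":[0.4,0,0,0,0]}'; python3 -c "
from h import *
plan(469,-439,200,158.9)"
```

```text
clock: 12.28
eef_pos: [479.3, -329.3, 233.7]
tool_rot: [3.14, 0.003, 1.963]
force: [-0.0, -0.5, -1.4]
width: 85.2
travel [-9.74, -5.14, 3.39] ang [0.0, 0.2, -46.4] q [0.87, 0.56, -0.49, 1.71, 0.32, 0.95, 0.65] clk 12.275
```

```bash
python3 -m jog '{"angular":[[0,0,-10],[0,0,-20],[0,0,-30],[0,0,-40],[0,0,-46.4]],"travel":[[-3,-2,1],[-6,-3.5,2],[-9,-5,3],[-9.7,-5.1,3.4],[-9.7,-5.1,3.4]],"fingers":[0,0,0,0,0]}'; python3 -m jog '{"angular":[[0,0,0],[0,0,0]],"travel":[[0,0,0],[0,0,0]],"fingers":[0,0]}'; python3 - <<'E'
from h import *
import pickle
m=camera_model('wrist'); im=get_image('wrist')[:,:,::-1].copy();cv2.imwrite('pics/w6raw.png',im); pickle.dump(m,open('w6.pkl','wb'))
hsv=cv2.cvtColor(im,cv2.COLOR_BGR2HSV).astype(int)
mk=((hsv[...,0]<18)&(hsv[...,1]>120)&(hsv[...,2]>110)).astype(np.uint8)
p=proj(m,[469,-439,26])[0].astype(int); print(p)
roi=np.zeros_like(mk); roi[max(0,p[1]-75):p[1]+75,p[0]-75:p[0]+75]=1; mk*=roi
cs=[c for c in cv2.findContours(mk,0,1)[0] if cv2.contourArea(c)>300]; print([ (cv2.boundingRect(c),cv2.contourArea(c)) for c in cs])
c=cv2.convexHull(np.vstack(cs))[:,0]
r=cv2.minAreaRect(cast(m,c,26)[:,:2].astype(np.float32)); print(r)
plan(*r[0],32.5,158.9)
cv2.imwrite('pics/w6.png',im)
E
```

```text
clock: 12.9
eef_pos: [468.3, -438.4, 198.1]
tool_rot: [-3.141, 0.0, 2.768]
force: [-0.1, -0.0, 0.5]
width: 85.1
clock: 13.15
eef_pos: [468.9, -437.1, 198.7]
tool_rot: [-3.141, 0.001, 2.764]
force: [0.1, 0.0, 0.3]
width: 85.7
[319 181]
[((288, 141, 59, 85), 3005.0)]
((471.979736328125, -442.78973388671875), (64.42172241210938, 98.0904769897461), 68.95098114013672)
travel [-0.48, -0.41, 16.62] ang [-0.0, 0.0, -0.5] q [1.09, 0.73, -0.68, 1.57, 0.51, 1.03, 1.46] clk 13.2
```

View pics/w6.png

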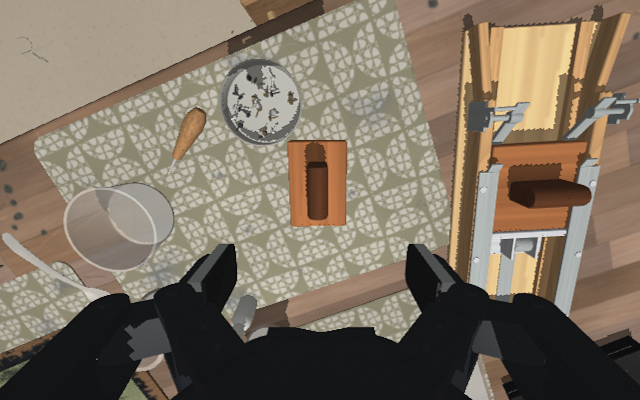

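The narrow block is at (288–347, 141–226). The square block sits in the rack behind the lowered catches. I grasp the narrow block.

```bash
python3 -m jog '{"angular":[[0,0,-0.5],[0,0,-0.5],[0,0,-0.5],[0,0,-0.5],[0,0,-0.5]],"travel":[[-0.5,-0.4,5],[-0.5,-0.4,10],[-0.5,-0.4,14.5],[-0.5,-0.4,16.5],[-0.5,-0.4,16.5]],"fingers":[0,0,0,0,0]}';python3 -m jog '{"angular":[[0,0,0],[0,0,0],[0,0,0],[0,0,0],[0,0,0]],"travel":[[0,0,0],[0,0,0],[0,0,0],[0,0,0],[0,0,0]],"fingers":[0.5,1,1,1,1]}'; python3 -m jog '{"angular":[[0,0,0],[0,0,0],[0,0,0],[0,0,0]],"travel":[[0,0,-2],[0,0,-6],[0,0,-11],[0,0,-15]],"fingers":[1,1,1,1]}'; python3 -c "
from h import *
plan(428,-176,180,71.9)"
```

```text
clock: 13.82
eef_pos: [471.8, -442.2, 32.6]
tool_rot: [3.141, -0.002, 2.775]
force: [-1.3, 0.9, 0.3]
width: 85.0
clock: 14.45
eef_pos: [472.6, -443.0, 34.2]
tool_rot: [-3.141, 0.001, 2.775]
force: [0.2, 1.2, 5.5]
width: 20.9
clock: 14.95
eef_pos: [472.2, -442.6, 186.0]
tool_rot: [-3.141, 0.001, 2.775]
force: [-0.1, -1.0, -2.6]
width: 20.9
travel [13.68, 23.3, 0.58] ang [0.1, 0.1, 87.1] q [1.09, 0.75, -0.68, 1.56, 0.53, 1.01, 1.47] clk 14.95
```

```bash
python3 -m jog '{"angular":[[0,0,9],[0,0,19],[0,0,29],[0,0,39],[0,0,49]],"travel":[[2,3,0],[5,8,0],[8,13,0],[10.5,17.5,0],[12.5,21,0]],"fingers":[1,1,1,1,1]}';python3 -c "
from h import *
plan(428,-176,150,71.9)"
```

```text
clock: 15.58
eef_pos: [430.1, -199.3, 184.1]
tool_rot: [3.141, -0.0, 1.915]
force: [0.3, 0.8, -1.3]
width: 20.6
travel [2.27, 0.58, 3.41] ang [0.0, -0.0, 37.8] q [0.71, 0.48, -0.47, 2.04, 0.33, 0.69, 0.37] clk 15.575
```

```bash
python3 -m jog '{"angular":[[0,0,10],[0,0,20],[0,0,30],[0,0,37.8],[0,0,37.8]],"travel":[[0.6,0.2,1],[1.2,0.3,2],[1.8,0.5,3],[2.2,0.6,3.4],[2.2,0.6,3.4]],"fingers":[1,1,1,1,1]}'; python3 -m jog '{"angular":[[0,0,0],[0,0,0],[0,0,0]],"travel":[[0,0,4],[0,0,8],[0,0,8]],"fingers":[1,1,1]}'; python3 st.py; python3 - <<'E'
from h import *
import pickle
m=camera_model('wrist'); im=get_image('wrist')[:,:,::-1].copy();cv2.imwrite('pics/w7raw.png',im); pickle.dump(m,open('w7.pkl','wb'))
cv2.imwrite('pics/w7.png',cv2.resize(im[60:,130:530],None,fx=1.75,fy=1.75,interpolation=cv2.INTER_CUBIC))
E
```

```text
clock: 16.2
eef_pos: [428.7, -178.3, 149.6]
tool_rot: [-3.141, -0.0, 1.262]
force: [-0.6, 0.4, -1.2]
width: 21.0
clock: 16.58
eef_pos: [427.1, -178.5, 67.8]
tool_rot: [-3.136, -0.0, 1.262]
force: [-0.3, 0.3, -2.0]
width: 20.7
[ 427.1 -178.5   67.8] [-179.7   -0.    72.3] [ 0. -0. -0.]
tcp rack -62.57727974132258 -1.413891611357734 F rack -0.3492852019730636 0.200675219130825 -1.9709819605466756
```

View pics/w7.png

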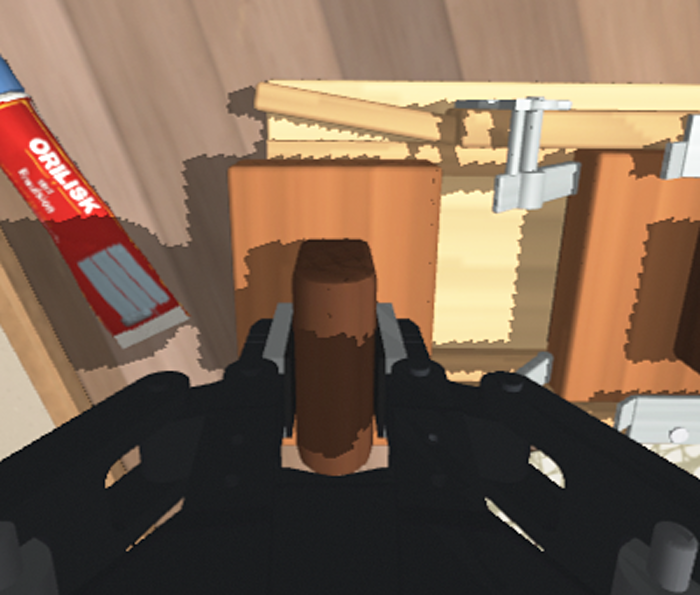

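The narrow block is above the bay with both catches down. I measure its lateral offset from its left edge (v≈168).

```bash
python3 - <<'E'
from h import *
import pickle
np.set_printoptions(suppress=True,precision=1)
a=np.radians(-18.2);o=np.array([487,-196.7]);ex=np.array([np.cos(a),np.sin(a)]);ey=np.array([-ex[1],ex[0]])
def rk(p): d=p[:,:2]-o; return np.c_[d@ex,d@ey]
for n,u,zt in (('w4',(250,300,380,395),53.7),('w7',(275,300,340,365),59.6)):
    m=pickle.load(open(n+'.pkl','rb')); im=cv2.imread(f'pics/{n}raw.png'); g=cv2.cvtColor(im,cv2.COLOR_BGR2GRAY).astype(float)
    E=[]
    for x in u:
        d=np.diff(np.median(g[:,x-3:x+4],axis=1)); v=150+int(np.argmax(d[150:165])); E.append((x,v+.5))
    b=[]
    for x in (440,490,520):
        d=np.diff(np.median(g[:,x-2:x+3],axis=1)); v=100+int(np.argmax(d[100:118])); b.append((x,v+.5))
    print(n,E,rk(cast(m,E,zt)),'base',rk(cast(m,b,8)))
E
```

```text
w4 [(250, 158.5), (300, 158.5), (380, 150.5), (395, 158.5)] [[-101.4   50. ]
 [ -75.    50.1]
 [ -32.8   54.5]
 [ -24.6   50.3]] base [[14.9 75.3]
 [48.2 74.9]
 [68.1 74.9]]
w7 [(275, 154.5), (300, 154.5), (340, 154.5), (365, 154.5)] [[-86.7  48.3]
 [-73.5  48.4]
 [-52.4  48.6]
 [-39.2  48.8]] base [[17.7 74.7]
 [51.5 75. ]
 [71.7 75.2]]
```

```bash
python3 -m jog '{"angular":[[0,0,0],[0,0,0],[0,0,0],[0,0,0],[0,0,0]],"travel":[[0.17,0,0.8],[0.17,0,1.6],[0.17,0,2.2],[0.17,0,2.4],[0.17,0,2.4]],"fingers":[1,1,1,1,1]}'; python3 st.py
```

```text
clock: 17.25
eef_pos: [429.3, -177.4, 45.2]
tool_rot: [-3.141, 0.0, 1.26]
force: [0.0, 0.5, -2.0]
width: 20.9
[ 429.3 -177.4   45.2] [-180.     0.    72.2] [ 0. -0.  0.]
tcp rack -60.882515927945974 0.2900380083873698 F rack -0.1516174233392569 0.46423137646167817 -2.0195790333658494
```

```bash
python3 -m jog '{"angular":[[0,0,0],[0,0,0],[0,0,0],[0,0,0],[0,0,0]],"travel":[[0,0,0.3],[0,0.7,0.3],[0,1.5,0.3],[0,2.2,0.3],[0,2.5,0.3]],"fingers":[1,1,1,1,1]}'; python3 st.py
```

```text
clock: 17.88
eef_pos: [454.0, -185.4, 42.3]
tool_rot: [3.141, -0.0, 1.26]
force: [-0.3, -0.1, -1.9]
width: 20.8
[ 454.  -185.4   42.3] [179.9  -0.   72.2] [0.1 0.  0. ]
tcp rack -34.866709566889156 0.48345393503442197 F rack -0.22206289237751936 -0.15061485573786326 -1.8548015437298506
```

```bash
python3 -m jog '{"angular":[[0,0,0],[0,0,0],[0,0,0],[0,0,0],[0,0,0]],"travel":[[0,1.2,0],[0,2.4,0],[0,3.6,0],[0,4.8,0],[0,6,0]],"fingers":[1,1,1,1,1]}'; python3 st.py
```

```text
clock: 18.5
eef_pos: [499.8, -201.2, 42.5]
tool_rot: [-3.121, 0.003, 1.259]
force: [-13.9, 3.5, 12.4]
width: 21.3
[ 499.8 -201.2   42.5] [-178.8    0.2   72.1] [ 1.   3.1 -0.3]
tcp rack 13.578527778056921 -0.24401675525799285 F rack -14.306455667123847 -1.0202532354320415 12.415811314909709
```

```bash
python3 -m jog '{"angular":[[0,0,0],[0,0,0],[0,0,0],[0,0,0],[0,0,0]],"travel":[[0,1.2,0],[0,2.4,0],[0,3.6,0],[0,4.8,0],[0,5.4,0]],"fingers":[1,1,1,1,1]}'; python3 st.py
```

```text
clock: 19.12
eef_pos: [553.0, -218.7, 42.4]
tool_rot: [-3.123, 0.003, 1.257]
force: [-20.3, 5.5, 22.7]
width: 21.0
[ 553.  -218.7   42.4] [-178.9    0.2   72. ] [ 1.3  4.3 -0.3]
tcp rack 69.55095057908501 -0.2544273959698484 F rack -20.995880730215358 -1.0693050492913447 22.694883389864277
```

```bash
python3 -m jog '{"angular":[[0,0,0],[0,0,0],[0,0,0],[0,0,0]],"travel":[[0,0.5,0],[0,0.7,0],[0,0.7,0],[0,0.7,0]],"fingers":[1,1,1,1]}'; python3 st.py; python3 -c "
from h import *
im=get_image('wrist')[:,:,::-1].copy();t=get_image('scene')[:,:,::-1].copy()
o=np.zeros((600,700,3),np.uint8);o[:300,:]=cv2.resize(im[60:231,120:520],(700,300));o[300:,:400]=cv2.resize(t[140:240,300:433],(400,300),interpolation=cv2.INTER_CUBIC);cv2.imwrite('pics/w8.png',o)"
```

```text
clock: 19.62
eef_pos: [559.9, -220.9, 42.3]
tool_rot: [-3.124, 0.003, 1.257]
force: [-17.6, 4.3, 18.6]
width: 20.8
[ 559.9 -220.9   42.3] [-179.     0.2   72. ] [ 1.1  3.7 -0.3]
tcp rack 76.76886889550416 -0.2479715648207515 F rack -18.085913879811283 -1.4255946201260215 18.553674052077984
```

View pics/w8.png

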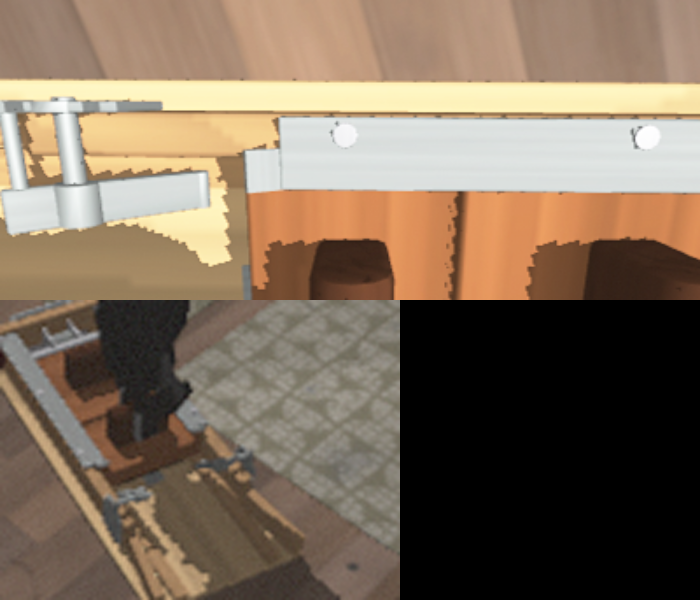

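Both catches are down behind the narrow block. I ease it back, release it and retreat.

```bash
python3 -m jog '{"angular":[[0,0,0],[0,0,0],[0,0,0],[0,0,0],[0,0,0]],"travel":[[0,-0.7,0],[0,-1.4,0],[0,-1.6,0],[0,-1.6,0],[0,-1.6,0]],"fingers":[1,1,1,1,1]}'; python3 st.py;  python3 -m jog '{"angular":[[0,0,0],[0,0,0],[0,0,0],[0,0,0],[0,0,0]],"travel":[[0,0,0],[0,0,0],[0,0,-0.2],[0,0,-1],[0,0,-4]],"fingers":[0.6,0.5,0.5,0.5,0.5]}'; python3 -m jog '{"angular":[[0,0,0],[0,0,0],[0,0,0],[0,0,0],[0,0,0]],"travel":[[0,0,-5],[0,0,-10],[0,-4,-13],[0,-7,-13],[0,-7,-13]],"fingers":[0.5,0.5,0.5,0.5,0.5]}'; python3 st.py; python3 -c "
from h import *
im=get_image('wrist')[:,:,::-1].copy();t=get_image('top')[:,:,::-1].copy()
o=np.zeros((560,800,3),np.uint8);o[:,:500]=cv2.resize(im[:350,160:472],(500,560));o[:560,500:]=cv2.resize(t[90:270,290:386],(300,560),interpolation=cv2.INTER_CUBIC);cv2.imwrite('pics/w9.png',o)"
```

```text
clock: 20.35
eef_pos: [551.7, -217.8, 42.1]
tool_rot: [-3.139, 0.001, 1.259]
force: [-6.4, -1.3, 2.4]
width: 21.1
[ 551.7 -217.8   42.1] [-179.8    0.1   72.1] [-0.2  1.3 -0.4]
tcp rack 68.06832923523531 0.11855542425097984 F rack -5.662899327821511 -3.217349106331383 2.375373653856682
clock: 20.98
eef_pos: [552.5, -216.7, 81.9]
tool_rot: [-3.14, -0.0, 1.26]
force: [-0.2, -1.4, -0.1]
width: 43.1
clock: 21.6
eef_pos: [485.0, -195.4, 213.5]
tool_rot: [3.141, 0.001, 1.26]
force: [0.3, -0.9, 0.4]
width: 42.8
[ 485.  -195.4  213.5] [180.    0.   72.2] [-0.  -0.   0.1]
tcp rack -2.327847863456679 0.6083687381049915 F rack 0.5664378897201683 -0.7607866236668043 0.36645326923121185
```

View pics/w9.png

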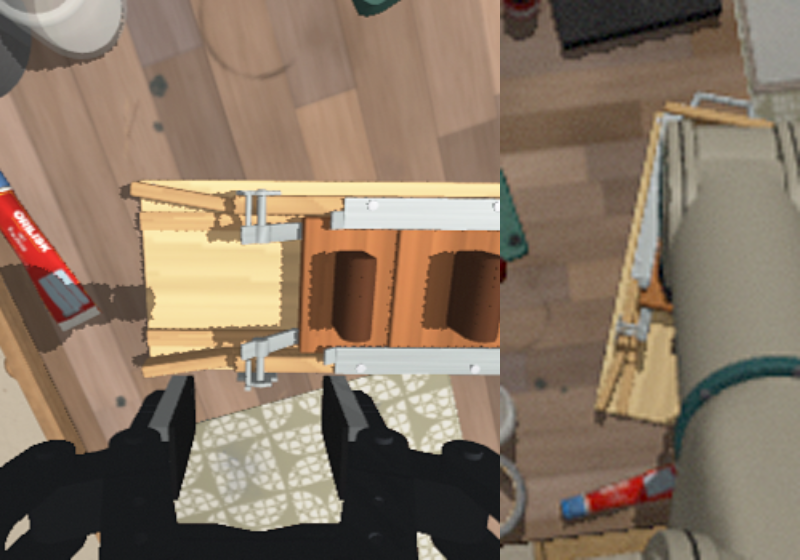

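Both blocks sit straight in the lane. The narrow block's rear edge (u≈302) rests on both lowered catches, and the gripper is clear.

```bash
python3 -m jog '{"angular":[[0,0,0],[0,0,0]],"travel":[[0,0,0],[0,0,0]],"fingers":[0.5,0.5]}'; python3 -c "
from cell import *
print(finish_job())"
```

```text
clock: 21.95
eef_pos: [487.1, -195.8, 211.9]
tool_rot: [-3.142, -0.0, 1.26]
force: [-0.1, -0.2, 1.0]
width: 42.7
the job is handed in; nothing more can be done
None
```

I stowed both blocks in the rack, the square one first and the narrow one behind it, and handed the job in at about 22 s. For each block, I slid it in until both catches dropped behind it, eased it back onto them, then let go.

- **Blocks and catches:** The last wrist picture shows both handles up, the blocks straight in the lane, and the narrow block's rear edge resting on both lowered catches.
- **Gripper:** It was open and about 170 mm above the grasp height, with near-zero force.
- **Forces:** The highest tool force I read was about 34 N, straight up, when setting the square block on the runners. I then eased it off.
- **Not checked at the end:** I did not measure the final block positions numerically, and I did not re-measure the other things on the table. The arm passed well above them or kept clear, and none looked moved in the pictures. In the last top picture the arm hid most of the rack.
- **Disagreement:** My first estimates of the rack's angle differed (−16° to −20°). I used −18.2°, and the close-up pictures agreed with it.
- **Pictures:** I viewed 11, one past the budget.

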